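Put the honed chisels back in the rack in order of width

TASK

Four freshly honed chisels lie on the hardboard sheet, and the widest of the set is already back at one end of the chisel rack. Leave that one where it is and lay the other four in the empty saddles so that blade widths run in order along the row, from the widest at its end to the narrowest at the opposite end. Each handle must sit down in its V on the near side and its blade rest straight across the rail on the far side, as the widest one does.

Things in the scene. Friction and masses are not known exactly. Their poses are not given: they have to be found in the camera images.
- chisel_40: chisel with a 40 mm wide blade (the widest), octagonal brown wooden handle. Origin on the handle's underside 20 mm behind the brass ferrule: grip there; x to the cutting edge, z up. Handle 28 mm across flats, x = -85 to +20, its axis at z = +14; cap to -94; blade 4.5 mm thick, x = 38 to 115, underside z = +10. 0.18 kg. Already seated in saddle_taken.
- chisel_30: chisel with a 30 mm wide blade (second widest), octagonal brown wooden handle. Origin on the handle's underside 20 mm behind the brass ferrule: grip there; x to the cutting edge, z up. Handle 28 mm across flats, x = -85 to +20, its axis at z = +14; cap to -94; blade 4.5 mm thick, x = 38 to 115, underside z = +10. 0.16 kg, balances at x = +6. Starts flat on the 7 mm sheet.
- chisel_20: chisel with a 20 mm wide blade (middle), octagonal brown wooden handle. Origin on the handle's underside 20 mm behind the brass ferrule: grip there; x to the cutting edge, z up. Handle 28 mm across flats, x = -85 to +20, its axis at z = +14; cap to -94; blade 4.5 mm thick, x = 38 to 115, underside z = +10. 0.14 kg, balances at x = -7. Starts flat on the 7 mm sheet.
- chisel_12: chisel with a 12 mm wide blade (second narrowest), octagonal brown wooden handle. Origin on the handle's underside 20 mm behind the brass ferrule: grip there; x to the cutting edge, z up. Handle 28 mm across flats, x = -85 to +20, its axis at z = +14; cap to -94; blade 4.5 mm thick, x = 38 to 115, underside z = +10. 0.12 kg, balances at x = -20. Starts flat on the 7 mm sheet.
- chisel_6: chisel with a 6 mm wide blade (the narrowest), octagonal brown wooden handle. Origin on the handle's underside 20 mm behind the brass ferrule: grip there; x to the cutting edge, z up. Handle 28 mm across flats, x = -85 to +20, its axis at z = +14; cap to -94; blade 4.5 mm thick, x = 38 to 115, underside z = +10. 0.10 kg, balances at x = -34. Starts flat on the 7 mm sheet.
- saddle_taken: light wood V cradle, at that end of the row (left or right) where the 40 mm chisel lies. Origin: where a seated chisel's origin lies, 26 mm above the bench; x to the blade rail, y along the row to the left, z up. Fixed. Same shape and 66 mm spacing as saddle_middle.
- saddle_left: light wood V cradle, second from the left end. Origin: where a seated chisel's origin lies, 26 mm above the bench; x to the blade rail, y along the row to the left, z up. Fixed. Same shape and 66 mm spacing as saddle_middle.
- saddle_middle: light wood V cradle, middle of the row of five. Origin: where a seated chisel's origin lies, 26 mm above the bench; x to the blade rail, y along the row to the left, z up. Fixed. 90-degree V block at x = -71 to -49, 54 mm wide, mouth 44 mm, top z = +16. Cork-topped blade rail at x = 73 to 97, top z = +10; tray floor between at z = -14, tray lip z = -6. Row spacing 66 mm.
- saddle_right: light wood V cradle, second from the right end. Origin: where a seated chisel's origin lies, 26 mm above the bench; x to the blade rail, y along the row to the left, z up. Fixed. Same shape and 66 mm spacing as saddle_middle.
- saddle_free_end: light wood V cradle, empty, at the other end of the row from the 40 mm chisel. Origin: where a seated chisel's origin lies, 26 mm above the bench; x to the blade rail, y along the row to the left, z up. Fixed. Same shape and 66 mm spacing as saddle_middle.

How it is judged:
At the end, for the whole second after the job is handed in: From the end with the 40 mm chisel the row reads 40, 30, 20, 12, 6 mm: each chisel's origin is within 25 mm lengthwise, 9 mm sideways and 6 mm in height of its saddle's origin, within 0.12 rad of the saddle's direction and 0.15 rad of upright, at rest and released (x of chisel_40 in the frame of saddle_taken between -0.025 and 0.025 m and y of chisel_40 in the frame of saddle_taken between -0.009 and 0.009 m and z of chisel_40 in the frame of saddle_taken between -0.006 and 0.006 m and angle between the x axis of chisel_40 and the x axis of saddle_taken, either way round below 0.12 rad and angle between each of chisel_40, chisel_20, chisel_6's own z axis and vertical below 0.15 rad and linear speed of each of chisel_40, chisel_20, chisel_6 below 0.02 m/s and angular speed of each of chisel_40, chisel_20, chisel_6 below 0.2 rad/s and x of chisel_20 in the frame of saddle_middle between -0.025 and 0.025 m and y of chisel_20 in the frame of saddle_middle between -0.009 and 0.009 m and z of chisel_20 in the frame of saddle_middle between -0.006 and 0.006 m and angle between the x axis of chisel_20 and the x axis of saddle_middle, either way round below 0.12 rad and x of chisel_6 in the frame of saddle_free_end between -0.025 and 0.025 m and y of chisel_6 in the frame of saddle_free_end between -0.009 and 0.009 m and z of chisel_6 in the frame of saddle_free_end between -0.006 and 0.006 m and angle between the x axis of chisel_6 and the x axis of saddle_free_end, either way round below 0.12 rad and ((y of saddle_taken in the frame of saddle_middle above 0 m and (x of chisel_30 in the frame of saddle_left between -0.025 and 0.025 m and y of chisel_30 in the frame of saddle_left between -0.009 and 0.009 m and z of chisel_30 in the frame of saddle_left between -0.006 and 0.006 m and angle between the x axis of chisel_30 and the x axis of saddle_left, either way round below 0.12 rad and angle between chisel_30's own z axis and vertical below 0.15 rad and linear speed of chisel_30 below 0.02 m/s and angular speed of chisel_30 below 0.2 rad/s) and (x of chisel_12 in the frame of saddle_right between -0.025 and 0.025 m and y of chisel_12 in the frame of saddle_right between -0.009 and 0.009 m and z of chisel_12 in the frame of saddle_right between -0.006 and 0.006 m and angle between the x axis of chisel_12 and the x axis of saddle_right, either way round below 0.12 rad and angle between chisel_12's own z axis and vertical below 0.15 rad and linear speed of chisel_12 below 0.02 m/s and angular speed of chisel_12 below 0.2 rad/s)) or (y of saddle_taken in the frame of saddle_middle below 0 m and (x of chisel_30 in the frame of saddle_right between -0.025 and 0.025 m and y of chisel_30 in the frame of saddle_right between -0.009 and 0.009 m and z of chisel_30 in the frame of saddle_right between -0.006 and 0.006 m and angle between the x axis of chisel_30 and the x axis of saddle_right, either way round below 0.12 rad and angle between chisel_30's own z axis and vertical below 0.15 rad and linear speed of chisel_30 below 0.02 m/s and angular speed of chisel_30 below 0.2 rad/s) and (x of chisel_12 in the frame of saddle_left between -0.025 and 0.025 m and y of chisel_12 in the frame of saddle_left between -0.009 and 0.009 m and z of chisel_12 in the frame of saddle_left between -0.006 and 0.006 m and angle between the x axis of chisel_12 and the x axis of saddle_left, either way round below 0.12 rad and angle between chisel_12's own z axis and vertical below 0.15 rad and linear speed of chisel_12 below 0.02 m/s and angular speed of chisel_12 below 0.2 rad/s)))); the robot touches nothing.
It fails at once if the 40 mm chisel was shifted more than 30 mm from its place (distance of chisel_40 from where it was at the start of the episode above 0.03 m).
It also fails if it takes over 90 s, if anything falls off the work surface, if the arm or the gripper's body presses on something with over 40 N, if the wrist force passes 120 N, or if a joint passes its speed limit or range.

ROBOT

A 6-joint arm with a two-finger parallel gripper is mounted at the origin on the work surface; the furniture and walls round the work are solid. World frame = base frame: x ahead of the robot, y to its left, z up, the work surface at z = 0. Lengths are in m, angles in rad, forces in N, time in s.
With the tool pointing down it reaches from about 0.375 to 0.9 m from the base axis. Payload 3.1 kg.
Tool frame: the origin (TCP) lies between the finger pads; the fingertips stand robot.finger_overhang ahead of it and the grasp point (between the pads) lies 3 mm ahead of it (robot.finger_overhang is the distance from the TCP to the fingertips, in m); z points along the fingers, y is the line along which they close (so a half turn about z gives the same grasp; the last joint's range is limited). The gripper opens to 87 mm and grips with 3 to 60 N. Pads are 19 mm wide; open, the fingers measure 117 mm over their backs; the gripper's body (75 mm by 190 mm) begins 51 mm behind the grasp point.
Start: joints at [0.933, 0.527, 1.433, -0, 1.181, -0.178], TCP at [0.277, 0.56, 0.245] pointing down, gripper open.
Joint ranges: [-3.08, 3.08], [-0.75, 2.2], [0.22, 2.44], [-1.43, 4.57], [0, 2.65], [-2.85, 2.85]. Speed limits (rad/s): [2.79, 2.79, 3.14, 3.14, 3.14, 3.14].

INTERFACE

Orientations are given as a unit quaternion [x, y, z, w].
In Python, from rig import get_obs, vision, hand_in, nets, robot gives the robot as it stands.
- The arm moves only by the tool apply_moves, never from a script. Its argument "series" is a list of rows, each an object with "offset": the shift along the world's x, y, z in cm, a list of three; "rot": the turn, a rotation vector about the world's x, y, z in degrees, a list of three. A call has 1 to 20 rows; each row is the pose to reach, as a shift and turn from the pose commanded when the call began; what a row does not reach only later rows make up. A row lasts 1/10 s, in which the tool goes at most 50 mm and 8.59 degrees, less where a joint would pass 70% of its speed; a pose out of reach is approached as far as the arm can. A call with a gripper value outside its range is refused whole. "hand" is the opening, from 0 (shut) to 1 (fully open), set as the call begins (left out, the last holds). The fingers move at their own pace and stop on an object; "newtons" is the grip in N (left out, the last holds). Time passes only in rows, so rows that repeat a pose let the fingers close. It gives the time, the measured TCP pose, the force, the opening and the grip force at its end, in the units of the state.
- get_obs(): the state, without advancing time (a new reading comes with each control period).
- vision.camera(name): name is "scene" or "top" or "wrist"; returns the picture (420x560x3 uint8, red, green, blue); there is no depth.
- vision.calibration(name): a dict with "K" (3x3 intrinsics, pixels), "k1" (the pictures are not rectified: a ray, as slopes to the right and down, at radius r is drawn at 1 + k1 r^2 times it, then the intrinsics apply), "R" (3x3) and "t" (3): a world point X has camera coordinates R X + t. Camera axes: x right, y down, z forward; pixel columns grow to the right and rows downward; lengths in m; the calibration is good to about 2 mm. A picture is of the moment at which its call begins: read the wrist's pose just before it. calibration takes no time and is no camera call; for the wrist camera it gives the pose at the moment of the call.
- hand_in(): hands the job in; it is judged then, once.
Trained networks look in the newest picture that a camera, given by its name, has taken for a name from the list of things; names that differ only in an ending like _2 or _b are one class to them, and where a whole thing is asked for, a point or a joint stands for the part that bears it (a point fixed in the world has none). Each returns a list of dicts, best first, with "conf" (0 to 1); they miss things now and then, are a little off and sometimes report something else, mostly with a low value. They report only what shows in the picture. A call takes as long as a camera call.
- nets.search_frame(camera, query): "centre" ([x, y, z] in m, in world coordinates, good to about 4 mm: the middle of the surface that is visible of it).
- nets.spot_point(camera, query): "centre" ([x, y, z] in m, in world coordinates, good to about 4 mm: a listed point, or the origin of a listed thing).
The state is a dict: "time": time; "q": joint angles; "joint_velocities": joint speeds; "joint_torque": joint torques, N m; "position": TCP position; "tool_rot": TCP orientation; "ft_force": force on the tool from outside, world axes, zero at the start; "moment": the same for the moment, N m; "grip_width": finger opening in m; "grip_force": force on a finger pad.
Only numpy, scipy, OpenCV 4.12 (cv2) and the standard library are available. Lean on these libraries where they do the work, as an engineer would, in place of code of your own. Each camera call takes 0.05 s, during which the arm holds its last target. There are 200 camera calls.

## Working session

There is one attempt and no reset: what is moved stays moved. The work goes in short steps, Python scripts to look and compute and a tool call to move; the robot and the scene stay as the last step left them, time stands still between calls to the robot, and variables do not carry over. Pictures are saved under pics/ and viewed, at most 14 in all, crops included, and the job is handed in when it is done.

Besides the shell and the picture viewer there is one more tool, called after "Emit:" as name([rows], argument=value, ...), one row to a line, values as JSON. apply_moves: Moves the arm, as the interface text tells. Its arguments: {"type":"object","properties":{"series":{"type":"array"},"hand":{"type":"number"},"newtons":{"type":"number"}},"required":["series"]}

```bash
mkdir -p pics
python3 - <<'E'
from rig import get_obs, vision, nets, robot
import cv2
print(get_obs()); print(robot.finger_overhang)
for c in ["scene","top"]:
    im=vision.camera(c); cv2.imwrite(f"pics/{c}0.png",im[:,:,::-1])
    k=vision.calibration(c); print(c,k)
    for q in ["chisel_40","chisel_30","chisel_20","chisel_12","chisel_6","saddle_taken","saddle_middle","saddle_left","saddle_right","saddle_free_end"]:
        for d in nets.spot_point(c,q)[:3]: print(q,[round(float(v),4) for v in d["centre"]],round(d["conf"],2))
E
```

```text
{'time': 0.0, 'q': array([ 9.33470709e-01,  5.28474121e-01,  1.43388517e+00, -1.42882368e-05,
        1.18140465e+00, -1.78501330e-01]), 'joint_velocities': array([-1.27274417e-03,  1.05303724e-05, -5.72503527e-04,  1.30324288e-03,
        4.84726769e-04,  1.58041944e-03]), 'joint_torque': array([-1.27618241e-03, -4.40044963e+01, -1.76589543e+01,  6.32108166e-02,
        5.82139380e-02, -1.54620329e-04]), 'position': array([0.27637493, 0.55981352, 0.24357215]), 'tool_rot': array([ 2.27402326e-01,  9.73800289e-01, -9.99189307e-04, -4.24605565e-04]), 'ft_force': array([ 0.9852784 , -0.0402315 , -0.30157176]), 'moment': array([-0.03340307, -0.00579955, -0.0495121 ]), 'grip_force': 0.0, 'grip_width': 0.08704996128255173}
0.022
scene {'K': array([[403.22303284,   0.        , 278.864679  ],
       [  0.        , 403.22303284, 212.80861829],
       [  0.        ,   0.        ,   1.        ]]), 'k1': -0.026268473616255134, 'R': array([[ 0.70116729, -0.71295841, -0.00739857],
       [-0.3256301 , -0.31097892, -0.89289257],
       [ 0.63429447,  0.62847626, -0.45020897]]), 't': array([-0.29192
[... 1269 characters left out ...]
910e-02,  3.81004383e-04, -9.99389640e-01]]), 't': array([-0.01008006,  0.43363959,  1.05075152])}
chisel_40 [0.4485, 0.1751, 0.0086] 0.78
chisel_40 [0.4587, -0.0862, 0.0267] 0.77
chisel_40 [0.4651, 0.3428, 0.0041] 0.65
chisel_30 [0.4485, 0.1751, 0.0086] 0.78
chisel_30 [0.4587, -0.0862, 0.0267] 0.77
chisel_30 [0.4651, 0.3428, 0.0041] 0.65
chisel_20 [0.4485, 0.1751, 0.0086] 0.78
chisel_20 [0.4587, -0.0862, 0.0267] 0.77
chisel_20 [0.4651, 0.3428, 0.0041] 0.65
chisel_12 [0.4485, 0.1751, 0.0086] 0.78
chisel_12 [0.4587, -0.0862, 0.0267] 0.77
chisel_12 [0.4651, 0.3428, 0.0041] 0.65
chisel_6 [0.4485, 0.1751, 0.0086] 0.78
chisel_6 [0.4587, -0.0862, 0.0267] 0.77
chisel_6 [0.4651, 0.3428, 0.0041] 0.65
```

View pics/top0.png

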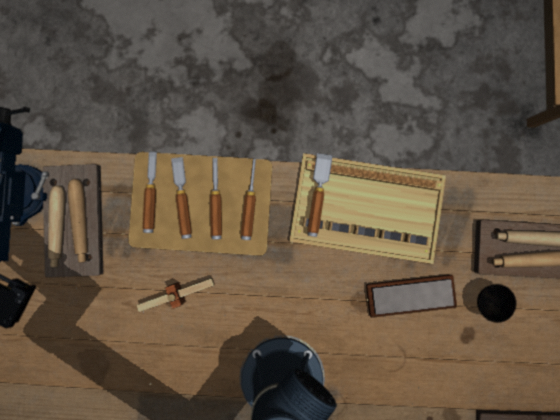

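View pics/scene0.png

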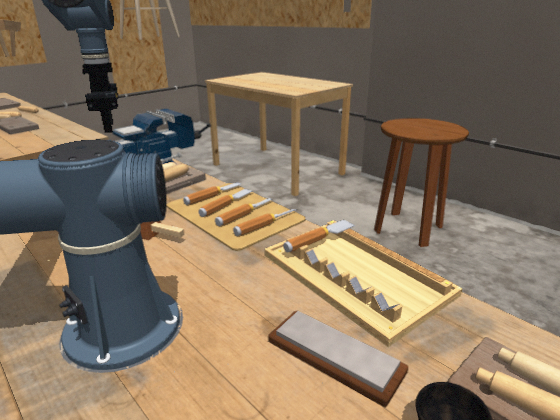

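The top view shows four chisels at columns 150, 180, 215 and 250 with their blades up (+x). The rack is on the right, with the 40 mm chisel at its left end (column 318). I'll move the wrist camera over the sheet next.

Emit:
apply_moves([
  {"offset":[1.5,-4,1],"rot":[0,0,6.5]},
  {"offset":[3,-8,2],"rot":[0,0,13]},
  {"offset":[4.5,-12,3],"rot":[0,0,19.5]},
  {"offset":[6,-16,4],"rot":[0,0,26]},
  {"offset":[7.5,-20,5],"rot":[0,0,26]},
  {"offset":[9,-24,6],"rot":[0,0,26]},
  {"offset":[10.5,-28,7],"rot":[0,0,26]},
  {"offset":[12,-31,8],"rot":[0,0,26]},
  {"offset":[12,-31,8],"rot":[0,0,26]},
  {"offset":[12,-31,8],"rot":[0,0,26]},
], hand=1)

```text
time: 2.1
position: [0.397, 0.25, 0.3248]
tool_rot: [0.004, 1.0, 0.0, 0.0]
ft_force: [-0.4, -0.0, -0.5]
grip_width: 0.0868
grip_force: 0.0
```

```bash
cat > h.py <<'E'
import numpy as np, cv2
def unproj(c,uv,z):
    """pixels -> world points on the plane(s) z"""
    D=np.array([c["k1"],0,0,0.])
    n=cv2.undistortPoints(np.array(uv,float).reshape(-1,1,2),c["K"],D).reshape(-1,2)
    d=np.c_[n,np.ones(len(n))]@c["R"]; o=-c["R"].T@c["t"]
    return o+d*((z-o[2])/d[:,2])[:,None]
def proj(c,X):
    return cv2.projectPoints(np.array(X,float).reshape(-1,1,3),cv2.Rodrigues(c["R"])[0],c["t"],c["K"],np.array([c["k1"],0,0,0.]))[0].reshape(-1,2)
def tri(c1,p1,c2,p2):
    """closest point of two pixel rays -> point, gap"""
    a=unproj(c1,[p1],0)[0];o1=-c1["R"].T@c1["t"];b=unproj(c2,[p2],0)[0];o2=-c2["R"].T@c2["t"]
    u=(a-o1)/np.linalg.norm(a-o1);v=(b-o2)/np.linalg.norm(b-o2)
    s=np.linalg.lstsq(np.c_[u,-v],o2-o1,rcond=None)[0]
    P,Q=o1+s[0]*u,o2+s[1]*v
    return (P+Q)/2,np.linalg.norm(P-Q)
E
python3 - <<'E'
from rig import get_obs, vision, nets
import cv2, pickle
o=get_obs(); print(o["time"],o["position"],o["tool_rot"],o["q"])
c=vision.calibration("wrist"); im=vision.camera("wrist"); print(c)
cv2.imwrite("pics/w1.png",im[:,:,::-1]); pickle.dump(c,open("w1.pkl","wb"))
for d in nets.spot_point("wrist","chisel_20"): print([round(float(v),4) for v in d["centre"]],round(d["conf"],2))
E
```

```text
2.1 [0.39703569 0.25001973 0.32483445] [3.64003153e-03 9.99993265e-01 4.10890751e-04 2.26352318e-04] [ 3.22751761e-01  2.15806260e-01  1.70125149e+00  6.73370499e-04
  1.22384269e+00 -1.24099324e+00]
{'K': array([[316.21809615,   0.        , 284.20545816],
       [  0.        , 316.21809615, 215.70013664],
       [  0.        ,   0.        ,   1.        ]]), 'k1': -0.044823102427687216, 'R': array([[ 7.06094757e-03,  9.99974774e-01, -7.71478469e-04],
       [ 9.62925182e-01, -6.59127197e-03,  2.69688060e-01],
       [ 2.69676172e-01, -2.64712930e-03, -9.62947431e-01]]), 't': array([-0.25220481, -0.43527096,  0.36214564])}
[0.4645, 0.3428, 0.0069] 0.95
[0.4612, -0.0858, 0.0266] 0.73
[0.452, 0.2551, 0.0045] 0.57
```

View pics/w1.png

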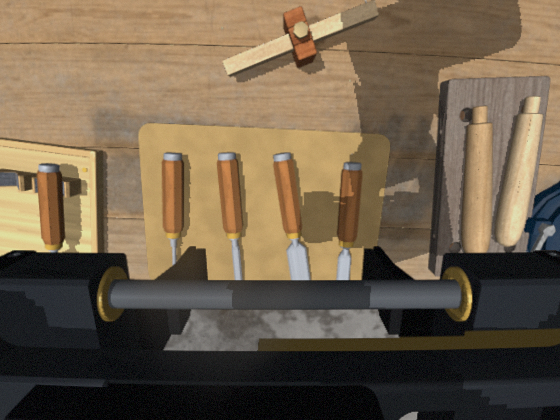

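The wrist view shows handles at columns 172, 230, 286 and 349. Blade widths there look like 6, 12, 30 and 20 mm. Next I'll look over the rack and measure the handles.

Emit:
apply_moves([
  {"offset":[0,-4,0],"rot":[0,0,0]},
  {"offset":[0,-8.5,0],"rot":[0,0,0]},
  {"offset":[0,-13,0],"rot":[0,0,0]},
  {"offset":[0,-17.5,0],"rot":[0,0,0]},
  {"offset":[0,-22,0],"rot":[0,0,0]},
  {"offset":[0,-26.5,0],"rot":[0,0,0]},
  {"offset":[0,-31,0],"rot":[0,0,0]},
  {"offset":[0,-35.5,0],"rot":[0,0,0]},
  {"offset":[0,-40,0],"rot":[0,0,0]},
  {"offset":[0,-44,0],"rot":[0,0,-8]},
  {"offset":[0,-46,0],"rot":[0,0,-8]},
  {"offset":[0,-46,0],"rot":[0,0,-8]},
  {"offset":[0,-46,0],"rot":[0,0,-8]},
])

```text
time: 3.5
position: [0.3968, -0.2083, 0.3239]
tool_rot: [0.072, 0.997, 0.001, -0.001]
ft_force: [-0.7, -0.3, 0.0]
grip_width: 0.0869
grip_force: 0.0
```

Run:
```python
from rig import get_obs, vision, nets
import cv2, pickle, numpy as np
from h import *
o=get_obs(); print(o["time"],o["position"],o["q"])
c2=vision.calibration("wrist"); im=vision.camera("wrist")
cv2.imwrite("pics/w2.png",im[:,:,::-1]); pickle.dump(c2,open("w2.pkl","wb"))
for q in ["saddle_taken","saddle_middle","saddle_left","saddle_right","saddle_free_end","chisel_40"]:
    for d in nets.spot_point("wrist",q)[:2]: print(q,[round(float(v),4) for v in d["centre"]],round(d["conf"],2))
def handles(f,roi):
    b=cv2.imread(f); h=cv2.cvtColor(b,cv2.COLOR_BGR2HSV).astype(int)
    m=((h[...,0]<13)&(h[...,1]>130)&(h[...,2]>35)).astype(np.uint8)
    k=np.zeros_like(m);x0,y0,x1,y1=roi;k[y0:y1,x0:x1]=1;m*=k
    m=cv2.morphologyEx(m,cv2.MORPH_CLOSE,np.ones((3,3)))
    n,l,s,_=cv2.connectedComponentsWithStats(m); R=[]
    for i in range(1,n):
        if s[i,4]<120: continue
        p=np.argwhere(l==i)[:,::-1].astype(float); mu=p.mean(0)
        v=np.linalg.svd(p-mu,full_matrices=False)[2][0]; t=(p-mu)@v; w=(p-mu)@[-v[1],v[0]]
        R.append((mu+v*t.min(),mu+v*t.max(),mu,len(p),np.ptp(w)))
    return R
ct=vision.calibration("top")
for n,f,c,roi in [("top","pics/top0.png",ct,(130,145,330,260)),("w1","pics/w1.png",pickle.load(open("w1.pkl","rb")),(20,130,400,260)),("w2","pics/w2.png",c2,(0,100,560,290))]:
    print(n)
    for a,b,mu,N,w in handles(f,roi):
        A,B,M=unproj(c,[a,b,mu],0.021)
        if A[0]>B[0]:A,B=B,A
        d=B-A
        print("px",mu.round(1),"N",N,"wid",round(w,1),"near",A[:2].round(4),"far",B[:2].round(4),"mid",M[:2].round(4),"len",round(float(np.hypot(*d[:2])),4),"yaw",round(float(np.degrees(np.arctan2(d[1],d[0]))),1))
```

```text
3.5 [ 0.39681829 -0.20826968  0.32387519] [-7.34087339e-01  1.85434466e-01  1.74539704e+00  7.69144797e-04
  1.21309907e+00 -2.16153137e+00]
chisel_40 [0.4637, -0.0833, 0.0264] 0.87
chisel_40 [0.4525, 0.1744, 0.0055] 0.82
top
px [149.  208.4] N 375 wid 10.0 near [0.3824 0.3436] far [0.4827 0.3405] mid [0.4327 0.342 ] len 0.1004 yaw -1.8
px [315.5 212.1] N 361 wid 10.5 near [ 0.378  -0.0763] far [ 0.4792 -0.0917] mid [ 0.4279 -0.0839] len 0.1024 yaw -8.6
px [183.4 214.3] N 371 wid 9.6 near [0.3694 0.246 ] far [0.4692 0.261 ] mid [0.4188 0.2534] len 0.1009 yaw 8.5
px [215.7 215. ] N 364 wid 9.4 near [0.3692 0.169 ] far [0.4688 0.1725] mid [0.4177 0.1707] len 0.0997 yaw 2.0
px [247.8 215.6] N 359 wid 9.4 near [0.3672 0.0928] far [0.4681 0.0842] mid [0.4171 0.0886] len 0.1013 yaw -4.9
w1
w2
px [125.4 105.6] N 344 wid 15.4 near [ 0.2624 -0.3627] far [ 0.2632 -0.4363] mid [ 0.2629 -0.4059] len 0.0736 yaw -89.4
px [544.2 137.2] N 149 wid 27.0 near [0.3689 0.1542] far [0.3992 0.1724] mid [0.3851 0.1638] len 0.0353 yaw 31.0
px [490.3 146.6] N 268 wid 18.5 near [0.3656 0.09  ] far [0.4134 0.0795] mid [0.3881 0.085 ] len 0.0489 yaw -12.4
```

View pics/w2.png

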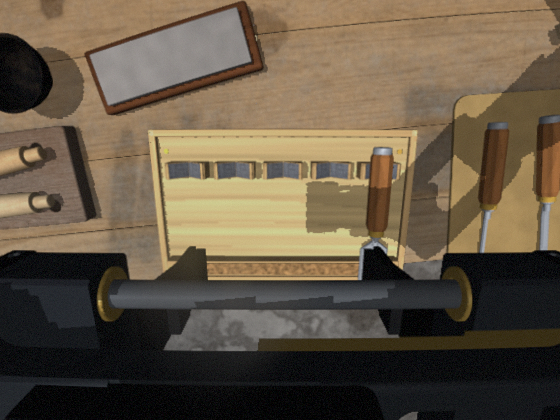

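The w2 view shows the five V-blocks at columns about 185, 236, 283, 331 and 380, row 170, with chisel_40 in the one at 380. That is the left (+y) end.

Run:
```python
from rig import vision
import pickle, numpy as np
from h import *
w1,w2=[pickle.load(open(f"w{i}.pkl","rb")) for i in(1,2)]; t=vision.calibration("top")
tp={6:(247.8,215.6),12:(215.7,215),30:(183.4,214.3),20:(149,208.4)}
wp={6:[(172,160),(173,235)],12:[(227,161),(233,236)],30:[(282,160),(295,235)],20:[(350,171),(348,242)]}
for k in tp:
    m=np.mean(wp[k],0); P,g=tri(t,tp[k],w1,m); A,B=unproj(w1,wp[k],.021)
    print(k,"tri",P.round(4),"gap",round(g,4),"w1 near/far",A[:2].round(4),B[:2].round(4),"yaw",np.degrees(np.arctan2(B[1]-A[1],B[0]-A[0])).round(1))
P,g=tri(t,(315.5,212.1),w2,(379,194.5)); print("40",P.round(4),g, unproj(w2,[(381,157),(377,232)],.04).round(4), unproj(t,[(315.5,212.1)],.04).round(4))
print("V w2",unproj(w2,[(185.5,170),(236,170),(283,170),(331.5,170)],.034).round(4))
print("rack corners w2",unproj(w2,[(151,131),(416,131)],.02).round(4))
b=cv2.imread("pics/top0.png")[150:270,285:450]
cv2.imwrite("pics/c0.png",cv2.resize(b,None,fx=4.8,fy=4.8,interpolation=cv2.INTER_CUBIC))
```

```text
6 tri [0.4179 0.0886 0.0245] gap 0.0017 w1 near/far [0.3657 0.0923] [0.4767 0.0825] yaw -5.0
12 tri [0.4192 0.1709 0.0246] gap 0.0035 w1 near/far [0.3679 0.1697] [0.4787 0.1725] yaw 1.5
30 tri [0.4198 0.2545 0.02  ] gap 0.0029 w1 near/far [0.3672 0.2466] [0.4778 0.2649] yaw 9.4
20 tri [0.4331 0.3415 0.0249] gap 0.0019 w1 near/far [0.3831 0.3422] [0.4894 0.3444] yaw 1.2
40 [ 0.4279 -0.0826  0.045 ] 0.0014653326133844172 [[ 0.3791 -0.0755  0.04  ]
 [ 0.4838 -0.0878  0.04  ]] [[ 0.4274 -0.0825  0.04  ]]
V w2 [[ 0.3593 -0.3395  0.034 ]
 [ 0.3694 -0.271   0.034 ]
 [ 0.3786 -0.2076  0.034 ]
 [ 0.388  -0.1421  0.034 ]]
rack corners w2 [[ 0.3008 -0.3796  0.02  ]
 [ 0.3529 -0.0192  0.02  ]]
```

View pics/c0.png

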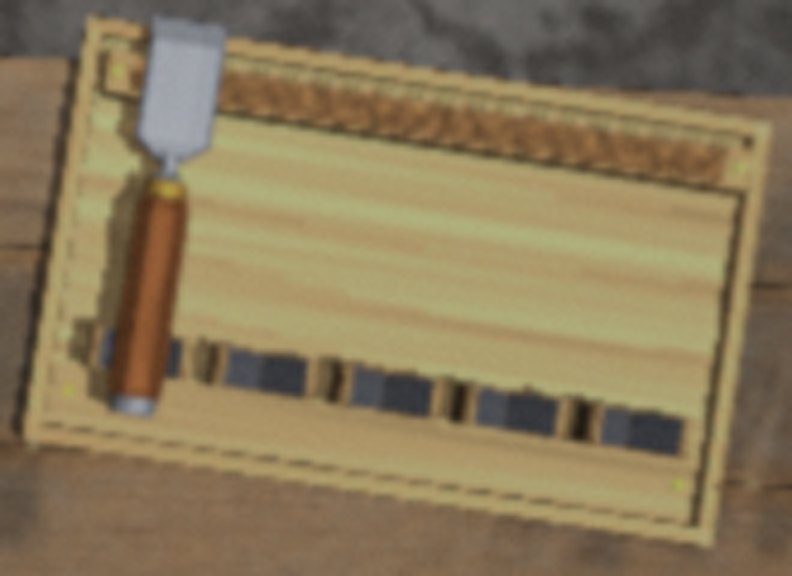

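The crop shows the V notch centres at about (262,372), (391,390), (516,411) and (640,430). All views agree on the rack to within about 3 mm. The 30 mm chisel goes first, into saddle_left.

Emit:
apply_moves([
  {"offset":[0.5,4,-1.5],"rot":[0,0,4]},
  {"offset":[1,8.5,-3],"rot":[0,0,8]},
  {"offset":[1.5,13,-4.5],"rot":[0,0,12]},
  {"offset":[2,17.5,-6],"rot":[0,0,17]},
  {"offset":[2.5,22,-8],"rot":[0,0,17]},
  {"offset":[3,26.5,-10],"rot":[0,0,17]},
  {"offset":[3.5,31,-12],"rot":[0,0,17]},
  {"offset":[4,35.5,-14],"rot":[0,0,17]},
  {"offset":[5,40,-16],"rot":[0,0,17]},
  {"offset":[5.5,44,-18],"rot":[0,0,17]},
  {"offset":[5.5,46.9,-20],"rot":[0,0,17]},
  {"offset":[5.5,46.9,-22],"rot":[0,0,17]},
  {"offset":[5.5,46.9,-22],"rot":[0,0,17]},
  {"offset":[5.5,46.9,-22],"rot":[0,0,17]},
  {"offset":[5.5,46.9,-22],"rot":[0,0,17]},
], hand=0.6, newtons=40)

```text
time: 5.35
position: [0.4524, 0.2591, 0.1055]
tool_rot: [-0.076, 0.997, 0.0, 0.001]
ft_force: [0.6, -0.4, -0.4]
grip_width: 0.0519
grip_force: 0.0
```

Run:
```python
from rig import get_obs, vision
import cv2
o=get_obs(); print(o["time"],o["position"],o["grip_width"])
im=vision.camera("wrist"); cv2.imwrite("pics/w3.png",im[:,:,::-1])
```

```text
5.35 [0.45238856 0.25908212 0.10553892] 0.051863253733464176
```

View pics/w3.png

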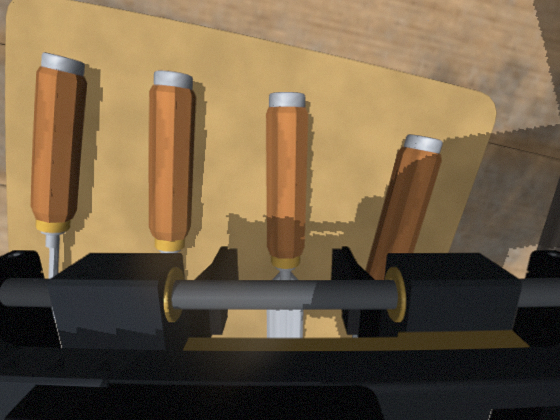

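The handle is vertical at column 287, centred between the fingers, so the alignment is good. Descending.

Emit:
apply_moves([
  {"offset":[0,0,-3],"rot":[0,0,0]},
  {"offset":[0,0,-5.5],"rot":[0,0,0]},
  {"offset":[0,0,-7],"rot":[0,0,0]},
  {"offset":[0,0,-7.2],"rot":[0,0,0]},
  {"offset":[0,0,-7.2],"rot":[0,0,0]},
  {"offset":[0,0,-7.2],"rot":[0,0,0]},
])

```text
time: 6.0
position: [0.4527, 0.2594, 0.0338]
tool_rot: [-0.076, 0.997, 0.0, 0.001]
ft_force: [0.3, -0.2, 0.3]
grip_width: 0.0521
grip_force: 0.0
```

Emit:
apply_moves([
  {"offset":[0,0,0],"rot":[0,0,0]},
  {"offset":[0,0,0],"rot":[0,0,0]},
  {"offset":[0,0,0],"rot":[0,0,0]},
  {"offset":[0,0,0],"rot":[0,0,0]},
  {"offset":[0,0,1],"rot":[0,0,0]},
  {"offset":[0,0,4],"rot":[0,0,0]},
], hand=0, newtons=40)

```text
time: 6.6
position: [0.4498, 0.2587, 0.0712]
tool_rot: [-0.076, 0.997, -0.001, -0.003]
ft_force: [-0.2, -0.2, -1.5]
grip_width: 0.0274
grip_force: 40.0
```

Emit:
apply_moves([
  {"offset":[0,-1,3],"rot":[0,0,0]},
  {"offset":[0,-4,6],"rot":[0,0,-3]},
  {"offset":[0,-8,8],"rot":[0,0,-6]},
  {"offset":[0,-12,8],"rot":[0,0,-9]},
  {"offset":[0,-16,8],"rot":[0,0,-12]},
  {"offset":[0,-20,8],"rot":[0,0,-15]},
  {"offset":[0,-24,8],"rot":[0,0,-17]},
  {"offset":[0,-28,8],"rot":[0,0,-17]},
  {"offset":[-0.1,-32,8],"rot":[0,0,-17]},
  {"offset":[-0.2,-36,8],"rot":[0,0,-17]},
  {"offset":[-0.3,-39,8],"rot":[0,0,-17]},
  {"offset":[-0.3,-41.1,8],"rot":[0,0,-17]},
  {"offset":[-0.3,-41.1,6],"rot":[0,0,-17]},
  {"offset":[-0.3,-41.1,4],"rot":[0,0,-17]},
  {"offset":[-0.3,-41.1,4],"rot":[0,0,-17]},
  {"offset":[-0.3,-41.1,4],"rot":[0,0,-17]},
])

```text
time: 8.2
position: [0.4485, -0.1514, 0.1128]
tool_rot: [0.072, 0.997, 0.0, -0.0]
ft_force: [0.8, 0.3, -1.4]
grip_width: 0.0276
grip_force: 40.0
```

Run:
```python
from rig import get_obs, vision
import cv2
o=get_obs(); print(o["time"],o["position"],o["grip_width"],o["ft_force"])
im=vision.camera("wrist"); cv2.imwrite("pics/w4.png",im[:,:,::-1])
```

```text
8.2 [ 0.44845122 -0.15140679  0.11276744] 0.02757613818672946 [ 0.77212746  0.25381285 -1.39484965]
```

View pics/w4.png

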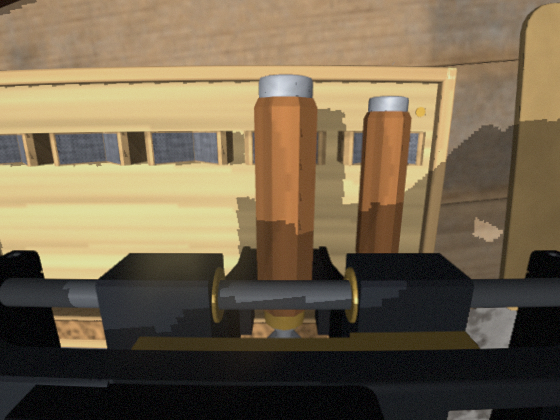

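Handle at column 285; the V-block neighbours at 185 and 385 put this V's centre at 285, so it is aligned. Lowering.

Emit:
apply_moves([
  {"offset":[0,0,-2.5],"rot":[0,0,0]},
  {"offset":[0,0,-4.5],"rot":[0,0,0]},
  {"offset":[0,0,-5.5],"rot":[0,0,0]},
  {"offset":[0,0,-5.9],"rot":[0,0,0]},
  {"offset":[0,0,-5.9],"rot":[0,0,0]},
  {"offset":[0,0,-5.9],"rot":[0,0,0]},
])

```text
time: 8.85
position: [0.4493, -0.1519, 0.0543]
tool_rot: [0.072, 0.997, -0.0, 0.001]
ft_force: [-0.5, 0.4, -1.7]
grip_width: 0.0276
grip_force: 40.0
```

Emit:
apply_moves([
  {"offset":[0,0,0],"rot":[0,0,0]},
  {"offset":[0,0,0],"rot":[0,0,0]},
  {"offset":[0,0,0],"rot":[0,0,0]},
  {"offset":[0,0,0],"rot":[0,0,0]},
  {"offset":[0,0,2],"rot":[0,0,0]},
  {"offset":[0,0,6],"rot":[0,0,0]},
  {"offset":[0,0,9],"rot":[0,0,0]},
], hand=0.55)

```text
time: 9.55
position: [0.4487, -0.1516, 0.1448]
tool_rot: [0.072, 0.997, 0.0, -0.0]
ft_force: [1.3, -1.0, -0.0]
grip_width: 0.0482
grip_force: 0.0
```

Run:
```python
from rig import get_obs, vision
import cv2
o=get_obs(); print(o["time"],o["position"],o["grip_width"],o["ft_force"])
im=vision.camera("wrist"); cv2.imwrite("pics/w5.png",im[:,:,::-1])
```

```text
9.55 [ 0.44868143 -0.15162182  0.14482175] 0.0482288706071274 [ 1.29011761 -1.00482675 -0.02087879]
```

View pics/w5.png

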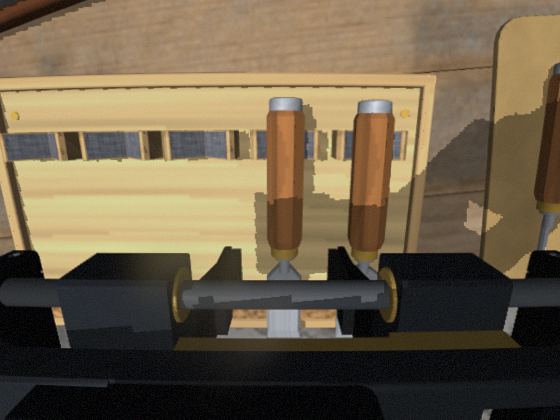

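The 30 mm chisel is seated at column 285. Next, the 20 mm chisel.

Emit:
apply_moves([
  {"offset":[0,2,1],"rot":[0,0,0]},
  {"offset":[0.2,6.5,1],"rot":[0,0,2]},
  {"offset":[0.4,11,1],"rot":[0,0,4]},
  {"offset":[0.6,15.5,1],"rot":[0,0,7]},
  {"offset":[0.8,20,1],"rot":[0,0,7]},
  {"offset":[1,24.5,1],"rot":[0,0,7]},
  {"offset":[1.2,29,0],"rot":[0,0,7]},
  {"offset":[1.4,33.5,-1],"rot":[0,0,7]},
  {"offset":[1.6,38,-2],"rot":[0,0,7]},
  {"offset":[1.6,42.5,-3],"rot":[0,0,7]},
  {"offset":[1.6,46.5,-4],"rot":[0,0,7]},
  {"offset":[1.6,49.3,-4],"rot":[0,0,7]},
  {"offset":[1.6,49.3,-4],"rot":[0,0,7]},
  {"offset":[1.6,49.3,-4],"rot":[0,0,7]},
  {"offset":[1.6,49.3,-7],"rot":[0,0,7]},
  {"offset":[1.6,49.3,-9.5],"rot":[0,0,7]},
  {"offset":[1.6,49.3,-11],"rot":[0,0,7]},
  {"offset":[1.6,49.3,-11.1],"rot":[0,0,7]},
  {"offset":[1.6,49.3,-11.1],"rot":[0,0,7]},
  {"offset":[1.6,49.3,-11.1],"rot":[0,0,7]},
], hand=0.6)

```text
time: 11.6
position: [0.4656, 0.3413, 0.0336]
tool_rot: [0.011, 1.0, 0.0, 0.001]
ft_force: [0.2, 0.3, -0.4]
grip_width: 0.0522
grip_force: 0.0
```

Emit:
apply_moves([
  {"offset":[0,0,0],"rot":[0,0,0]},
  {"offset":[0,0,0],"rot":[0,0,0]},
  {"offset":[0,0,0],"rot":[0,0,0]},
  {"offset":[0,0,0],"rot":[0,0,0]},
  {"offset":[0,0,1],"rot":[0,0,0]},
  {"offset":[0,0,4],"rot":[0,0,0]},
], hand=0)

```text
time: 12.2
position: [0.4626, 0.3403, 0.0708]
tool_rot: [0.011, 1.0, -0.002, -0.003]
ft_force: [0.6, 0.2, -1.6]
grip_width: 0.0275
grip_force: 40.0
```

Emit:
apply_moves([
  {"offset":[0,-1,3],"rot":[0,0,0]},
  {"offset":[0,-4.5,6],"rot":[0,0,-2]},
  {"offset":[-0.2,-9,8],"rot":[0,0,-4]},
  {"offset":[-0.4,-13.5,8],"rot":[0,0,-7]},
  {"offset":[-0.6,-18,8],"rot":[0,0,-7]},
  {"offset":[-0.8,-22.5,8],"rot":[0,0,-7]},
  {"offset":[-1,-27,8],"rot":[0,0,-7]},
  {"offset":[-1.2,-31.5,8],"rot":[0,0,-7]},
  {"offset":[-1.5,-36,8],"rot":[0,0,-7]},
  {"offset":[-1.8,-40.5,8],"rot":[0,0,-7]},
  {"offset":[-2.1,-45,8],"rot":[0,0,-7]},
  {"offset":[-2.3,-49.5,8],"rot":[0,0,-7]},
  {"offset":[-2.5,-53.5,8],"rot":[0,0,-7]},
  {"offset":[-2.5,-55.9,8],"rot":[0,0,-7]},
  {"offset":[-2.5,-55.9,6],"rot":[0,0,-7]},
  {"offset":[-2.5,-55.9,4],"rot":[0,0,-7]},
  {"offset":[-2.5,-55.9,4],"rot":[0,0,-7]},
  {"offset":[-2.5,-55.9,4],"rot":[0,0,-7]},
])

```text
time: 14.0
position: [0.4395, -0.2174, 0.1128]
tool_rot: [0.072, 0.997, 0.0, -0.0]
ft_force: [-0.1, -0.1, -1.4]
grip_width: 0.0276
grip_force: 40.0
```

Run:
```python
from rig import get_obs, vision
import cv2
o=get_obs(); print(o["time"],o["position"],o["grip_width"],o["ft_force"])
im=vision.camera("wrist"); cv2.imwrite("pics/w6.png",im[:,:,::-1])
```

```text
14.0 [ 0.439547   -0.21738896  0.11277266] 0.02757379002103027 [-0.11641857 -0.11120467 -1.35085636]
```

View pics/w6.png

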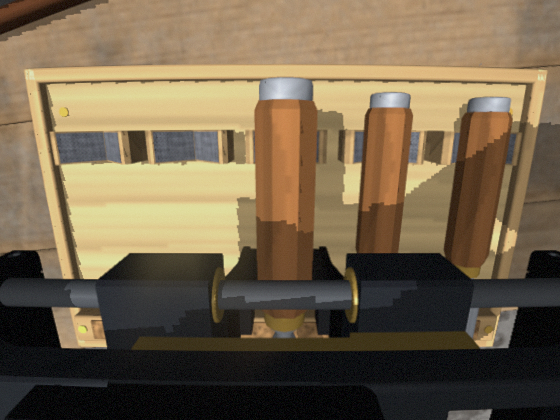

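The held chisel is at column 285, midway between the V at 186 and the seated handle at 385. It is aligned, so I'll lower and release, then move on to the 12 mm chisel.

Emit:
apply_moves([
  {"offset":[0,0,-2.5],"rot":[0,0,0]},
  {"offset":[0,0,-4.5],"rot":[0,0,0]},
  {"offset":[0,0,-5.5],"rot":[0,0,0]},
  {"offset":[0,0,-5.9],"rot":[0,0,0]},
  {"offset":[0,0,-5.9],"rot":[0,0,0]},
  {"offset":[0,0,-5.9],"rot":[0,0,0]},
])

```text
time: 14.65
position: [0.4403, -0.2179, 0.0543]
tool_rot: [0.072, 0.997, -0.0, 0.001]
ft_force: [-0.2, 0.5, -1.0]
grip_width: 0.0276
grip_force: 40.0
```

Emit:
apply_moves([
  {"offset":[0,0,0],"rot":[0,0,0]},
  {"offset":[0,0,0],"rot":[0,0,0]},
  {"offset":[0,0,0],"rot":[0,0,0]},
  {"offset":[0,0,0],"rot":[0,0,0]},
  {"offset":[0,0,2],"rot":[0,0,0]},
  {"offset":[0,0,6],"rot":[0,0,0]},
  {"offset":[0,0,9],"rot":[0,0,0]},
], hand=0.55)

```text
time: 15.35
position: [0.4397, -0.2177, 0.1448]
tool_rot: [0.072, 0.997, 0.0, -0.0]
ft_force: [1.7, -0.2, -0.2]
grip_width: 0.048
grip_force: 0.0
```

Emit:
apply_moves([
  {"offset":[0,2,1],"rot":[0,0,0]},
  {"offset":[0.2,6.5,1],"rot":[0,0,3]},
  {"offset":[0.4,11,1],"rot":[0,0,6]},
  {"offset":[0.6,15.5,1],"rot":[0,0,10]},
  {"offset":[0.8,20,1],"rot":[0,0,10]},
  {"offset":[1,24.5,1],"rot":[0,0,10]},
  {"offset":[1.1,29,0],"rot":[0,0,10]},
  {"offset":[1.1,33.5,-2],"rot":[0,0,10]},
  {"offset":[1.1,37,-4],"rot":[0,0,10]},
  {"offset":[1.1,39,-4],"rot":[0,0,10]},
  {"offset":[1.1,39,-4],"rot":[0,0,10]},
  {"offset":[1.1,39,-4],"rot":[0,0,10]},
  {"offset":[1.1,39,-7],"rot":[0,0,10]},
  {"offset":[1.1,39,-9.5],"rot":[0,0,10]},
  {"offset":[1.1,39,-11],"rot":[0,0,10]},
  {"offset":[1.1,39,-11.1],"rot":[0,0,10]},
  {"offset":[1.1,39,-11.1],"rot":[0,0,10]},
  {"offset":[1.1,39,-11.1],"rot":[0,0,10]},
], hand=0.6)

```text
time: 17.15
position: [0.4516, 0.1718, 0.0335]
tool_rot: [-0.014, 1.0, 0.0, 0.001]
ft_force: [0.5, 0.3, -0.3]
grip_width: 0.0522
grip_force: 0.0
```

Emit:
apply_moves([
  {"offset":[0,0,0],"rot":[0,0,0]},
  {"offset":[0,0,0],"rot":[0,0,0]},
  {"offset":[0,0,0],"rot":[0,0,0]},
  {"offset":[0,0,0],"rot":[0,0,0]},
  {"offset":[0,0,1],"rot":[0,0,0]},
  {"offset":[0,0,4],"rot":[0,0,0]},
], hand=0)

```text
time: 17.75
position: [0.449, 0.1721, 0.0715]
tool_rot: [-0.015, 1.0, -0.0, -0.003]
ft_force: [0.5, -0.0, -0.4]
grip_width: 0.0275
grip_force: 40.0
```

Emit:
apply_moves([
  {"offset":[0,-1,3],"rot":[0,0,0]},
  {"offset":[0,-4.5,6],"rot":[0,0,-3]},
  {"offset":[-0.2,-9,8],"rot":[0,0,-6]},
  {"offset":[-0.4,-13.5,8],"rot":[0,0,-10]},
  {"offset":[-0.6,-18,8],"rot":[0,0,-10]},
  {"offset":[-0.8,-22.5,8],"rot":[0,0,-10]},
  {"offset":[-1,-27,8],"rot":[0,0,-10]},
  {"offset":[-1.3,-31.5,8],"rot":[0,0,-10]},
  {"offset":[-1.6,-36,8],"rot":[0,0,-10]},
  {"offset":[-1.8,-40.5,8],"rot":[0,0,-10]},
  {"offset":[-2,-43.5,8],"rot":[0,0,-10]},
  {"offset":[-2,-45.5,8],"rot":[0,0,-10]},
  {"offset":[-2,-45.5,6],"rot":[0,0,-10]},
  {"offset":[-2,-45.5,4],"rot":[0,0,-10]},
  {"offset":[-2,-45.5,4],"rot":[0,0,-10]},
  {"offset":[-2,-45.5,4],"rot":[0,0,-10]},
])

```text
time: 19.35
position: [0.4306, -0.2817, 0.1126]
tool_rot: [0.072, 0.997, 0.001, -0.001]
ft_force: [-0.6, 0.4, -0.7]
grip_width: 0.0277
grip_force: 40.0
```

Run:
```python
from rig import get_obs, vision
import cv2
o=get_obs(); print(o["time"],o["position"],o["grip_width"],o["ft_force"])
im=vision.camera("wrist"); cv2.imwrite("pics/w7.png",im[:,:,::-1])
```

```text
19.35 [ 0.43057756 -0.28174397  0.11260491] 0.027725304593934012 [-0.62810972  0.39566823 -0.70601237]
```

View pics/w7.png

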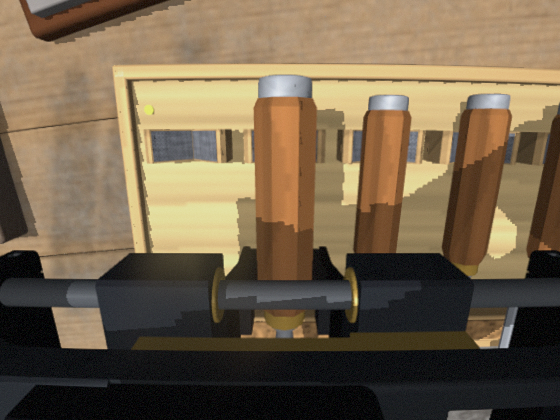

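The held handle is at column 285, between the V at 185 and the handle at 385, so it is aligned.

Emit:
apply_moves([
  {"offset":[0,0,-2.5],"rot":[0,0,0]},
  {"offset":[0,0,-4.5],"rot":[0,0,0]},
  {"offset":[0,0,-5.5],"rot":[0,0,0]},
  {"offset":[0,0,-5.9],"rot":[0,0,0]},
  {"offset":[0,0,-5.9],"rot":[0,0,0]},
  {"offset":[0,0,-5.9],"rot":[0,0,0]},
])

```text
time: 20.0
position: [0.4312, -0.283, 0.0543]
tool_rot: [0.072, 0.997, -0.001, 0.001]
ft_force: [0.4, -0.2, -2.3]
grip_width: 0.0281
grip_force: 40.0
```

Emit:
apply_moves([
  {"offset":[0,0,0],"rot":[0,0,0]},
  {"offset":[0,0,0],"rot":[0,0,0]},
  {"offset":[0,0,0],"rot":[0,0,0]},
  {"offset":[0,0,0],"rot":[0,0,0]},
  {"offset":[0,0,2],"rot":[0,0,0]},
  {"offset":[0,0,6],"rot":[0,0,0]},
  {"offset":[0,0,9],"rot":[0,0,0]},
], hand=0.55)

```text
time: 20.7
position: [0.4308, -0.2827, 0.1449]
tool_rot: [0.072, 0.997, -0.0, 0.0]
ft_force: [0.9, -0.7, 1.1]
grip_width: 0.0475
grip_force: 0.0
```

Emit:
apply_moves([
  {"offset":[0,2,1],"rot":[0,0,0]},
  {"offset":[0.2,6.5,1],"rot":[0,0,1]},
  {"offset":[0.5,11,1],"rot":[0,0,2]},
  {"offset":[0.8,15.5,1],"rot":[0,0,3.3]},
  {"offset":[1.1,20,1],"rot":[0,0,3.3]},
  {"offset":[1.4,24.5,1],"rot":[0,0,3.3]},
  {"offset":[1.7,29,0],"rot":[0,0,3.3]},
  {"offset":[1.9,33,-2],"rot":[0,0,3.3]},
  {"offset":[1.9,36,-4],"rot":[0,0,3.3]},
  {"offset":[1.9,36.9,-4],"rot":[0,0,3.3]},
  {"offset":[1.9,36.9,-4],"rot":[0,0,3.3]},
  {"offset":[1.9,36.9,-4],"rot":[0,0,3.3]},
  {"offset":[1.9,36.9,-7],"rot":[0,0,3.3]},
  {"offset":[1.9,36.9,-9.5],"rot":[0,0,3.3]},
  {"offset":[1.9,36.9,-11],"rot":[0,0,3.3]},
  {"offset":[1.9,36.9,-11.1],"rot":[0,0,3.3]},
  {"offset":[1.9,36.9,-11.1],"rot":[0,0,3.3]},
  {"offset":[1.9,36.9,-11.1],"rot":[0,0,3.3]},
], hand=0.6)

```text
time: 22.5
position: [0.4506, 0.0857, 0.0336]
tool_rot: [0.044, 0.999, -0.0, 0.001]
ft_force: [-0.1, 0.1, -0.7]
grip_width: 0.0522
grip_force: 0.0
```

Emit:
apply_moves([
  {"offset":[0,0,0],"rot":[0,0,0]},
  {"offset":[0,0,0],"rot":[0,0,0]},
  {"offset":[0,0,0],"rot":[0,0,0]},
  {"offset":[0,0,0],"rot":[0,0,0]},
  {"offset":[0,0,1],"rot":[0,0,0]},
  {"offset":[0,0,4],"rot":[0,0,0]},
], hand=0)

```text
time: 23.1
position: [0.4482, 0.0864, 0.0716]
tool_rot: [0.044, 0.999, 0.0, -0.003]
ft_force: [0.0, 0.1, -0.6]
grip_width: 0.0276
grip_force: 40.0
```

Emit:
apply_moves([
  {"offset":[0,-1,3],"rot":[0,0,0]},
  {"offset":[0,-4.5,6],"rot":[0,0,-1]},
  {"offset":[-0.3,-9,8],"rot":[0,0,-2]},
  {"offset":[-0.6,-13.5,8],"rot":[0,0,-3.3]},
  {"offset":[-0.9,-18,8],"rot":[0,0,-3.3]},
  {"offset":[-1.2,-22.5,8],"rot":[0,0,-3.3]},
  {"offset":[-1.6,-27,8],"rot":[0,0,-3.3]},
  {"offset":[-2,-31.5,8],"rot":[0,0,-3.3]},
  {"offset":[-2.4,-36,8],"rot":[0,0,-3.3]},
  {"offset":[-2.7,-40,8],"rot":[0,0,-3.3]},
  {"offset":[-2.9,-42.5,8],"rot":[0,0,-3.3]},
  {"offset":[-2.9,-43.4,8],"rot":[0,0,-3.3]},
  {"offset":[-2.9,-43.4,6],"rot":[0,0,-3.3]},
  {"offset":[-2.9,-43.4,4],"rot":[0,0,-3.3]},
  {"offset":[-2.9,-43.4,4],"rot":[0,0,-3.3]},
  {"offset":[-2.9,-43.4,4],"rot":[0,0,-3.3]},
])

```text
time: 24.7
position: [0.4206, -0.3463, 0.1126]
tool_rot: [0.072, 0.997, 0.001, -0.001]
ft_force: [1.0, -0.3, 0.1]
grip_width: 0.0278
grip_force: 40.0
```

Run:
```python
from rig import get_obs, vision
import cv2
o=get_obs(); print(o["time"],o["position"],o["grip_width"],o["ft_force"])
im=vision.camera("wrist"); cv2.imwrite("pics/w8.png",im[:,:,::-1])
```

```text
24.7 [ 0.42063704 -0.34625286  0.11264247] 0.027838790923253046 [ 1.02817946 -0.34634281  0.09393242]
```

View pics/w8.png

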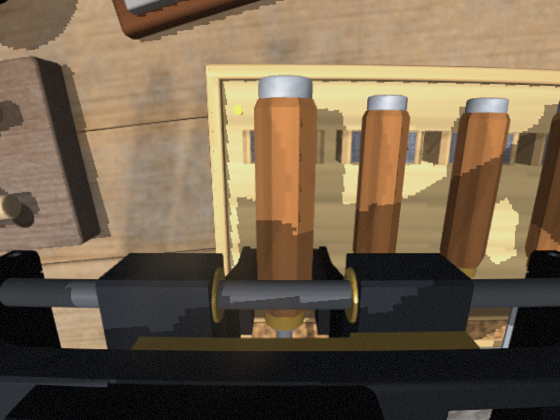

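The held handle is at column 285 over the last V, whose mouth spans about 250–320. Lowering.

Emit:
apply_moves([
  {"offset":[0,0,-2.5],"rot":[0,0,0]},
  {"offset":[0,0,-4.5],"rot":[0,0,0]},
  {"offset":[0,0,-5.5],"rot":[0,0,0]},
  {"offset":[0,0,-5.9],"rot":[0,0,0]},
  {"offset":[0,0,-5.9],"rot":[0,0,0]},
  {"offset":[0,0,-5.9],"rot":[0,0,0]},
])

```text
time: 25.35
position: [0.4213, -0.3481, 0.0544]
tool_rot: [0.072, 0.997, -0.001, 0.001]
ft_force: [-0.0, -0.7, -0.8]
grip_width: 0.0274
grip_force: 40.0
```

Emit:
apply_moves([
  {"offset":[0,0,0],"rot":[0,0,0]},
  {"offset":[0,0,0],"rot":[0,0,0]},
  {"offset":[0,0,0],"rot":[0,0,0]},
  {"offset":[0,0,0],"rot":[0,0,0]},
  {"offset":[0,0,2],"rot":[0,0,0]},
  {"offset":[0,0,6],"rot":[0,0,0]},
  {"offset":[0,0,10],"rot":[0,0,0]},
  {"offset":[-1,2,14],"rot":[0,0,0]},
  {"offset":[-2,6,18],"rot":[0,0,0]},
  {"offset":[-3,10,22],"rot":[0,0,0]},
  {"offset":[-4,13,24],"rot":[0,0,0]},
  {"offset":[-4,13,24],"rot":[0,0,0]},
  {"offset":[-4,13,24],"rot":[0,0,0]},
], hand=0.55)

```text
time: 26.65
position: [0.3809, -0.2173, 0.2945]
tool_rot: [0.072, 0.997, -0.001, 0.001]
ft_force: [0.2, -1.1, 0.3]
grip_width: 0.048
grip_force: 0.0
```

Run:
```python
from rig import get_obs, vision
import cv2, numpy as np
o=get_obs(); print(o["time"],o["position"],o["grip_width"],o["ft_force"])
w=vision.camera("wrist")[80:320,100:460]; s=vision.camera("scene")[195:345,250:475]
a=cv2.resize(w,(800,533),interpolation=3)[:300]; 
b=cv2.resize(s,(440,293),interpolation=3)
p=np.zeros((596,800,3),np.uint8); p[:300]=a; p[300:593,:440]=b
cv2.imwrite("pics/f.png",p[:,:,::-1])
```

```text
26.65 [ 0.38089098 -0.21726873  0.29453826] 0.047967161225465536 [ 0.21163456 -1.14644222  0.25150472]
```

View pics/f.png

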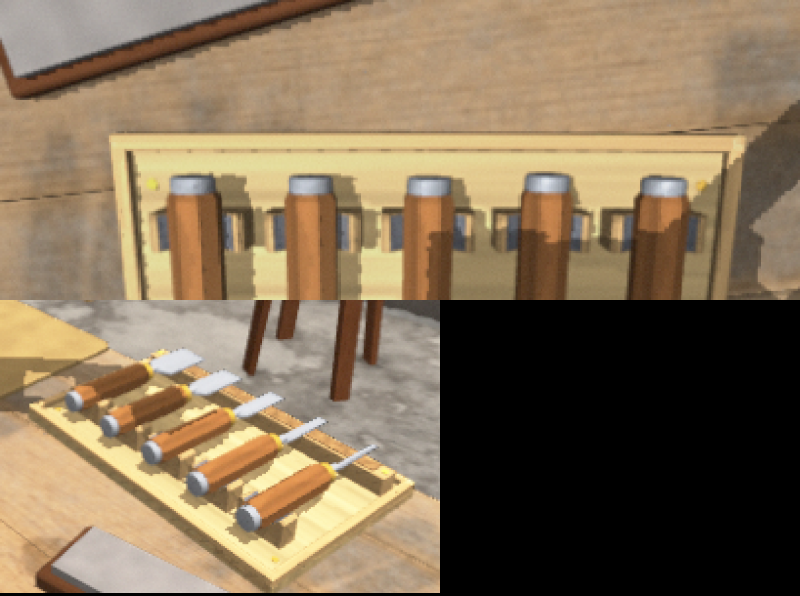

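All five chisels sit in their Vs with the blades on the rail, in the order 40, 30, 20, 12, 6.

```bash
python3 -c "
from rig import hand_in
print(hand_in())"
```

```text
the job is handed in; nothing more can be done
None
```

I laid the 30, 20, 12 and 6 mm chisels in order beside the 40 mm one and handed the job in at about 27 s; the last pictures show all five seated, but the hand-in returned no verdict.

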